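# Show the cutting die to the inspection camera

## Task

Push the small inspection camera away from the robot along the worktop, without lifting or tipping it, until its base stands squarely inside the four yellow tape corners. Then pick the steel cutting die off the green mat and hold it in the air in front of the camera with its flat underside square to the tilted lens, centred on the lens, about 80 mm away from it, and its long side parallel to the two white light bars. Finish holding it still there without letting go; do not let the die touch the camera, and leave the grip jaw and the brass weight where they are.

Things in the scene. Friction and masses are not known exactly. Their poses are not given: they have to be found in the camera images.
- camera_unit: Loose inspection camera, about 0.65 kg: aluminium slab base 90 (x) x 100 (y) x 22 mm high, on it a black tilted head (10 mm or more inside the base's edges; highest point 66 mm above the worktop). Origin: centre of the base's underside. x points away from the robot, y to its left, z up. It slides when the base's near (-x) side is pushed.
- camera_head: The camera's tilted face, part of camera_unit. Origin: centre of the lens, at (-6, 0, 51.5) mm in camera_unit's frame. z: the way the lens looks, up and leaning 25 degrees (0.436 rad) to the robot side (-x) of the unit. y: as camera_unit's y, along the two white light bars (56 mm long, 23 mm either side of the lens).
- tape_spot: Target spot: four corners of flat yellow tape on the worktop round a free rectangle 114 (x) x 124 (y) mm, so the camera base fits inside with 12 mm to spare all round. Origin: centre of the rectangle at worktop height; as it lies, x away from the robot, y to the left. The tape is no obstacle.
- cutting_die: Steel cutting die, about 0.34 kg: a bar 36 (x) x 118 (y, the long side) mm with a solid body 18 mm high and a round boss in the middle of its top, up to 30 mm high. It lies underside down on the 3 mm thick green mat, among the two bystanders. Origin: centre of its underside, z up out of the top. Grasp it at its middle across the 36 mm width.
- grip_jaw: Bystander: steel grip jaw block 30 x 44 x 19 mm with a black knurled top. Origin: centre of its underside. Leave alone.
- brass_weight: Bystander: brass-coloured laboratory weight, 38 mm diameter, 42 mm high, with a knob on top. Origin: centre of its underside. Leave alone.

How it is judged:
By the outcome, as a careful person would: the job done as asked, in the order asked, and still so for the second after the job is handed in, while the arm keeps its last pose, push and grip.
It also fails if it takes over 54 s, if anything falls off the work surface, if the arm or the gripper's body presses on something with over 40 N, if the wrist force passes 120 N, or if a joint passes its speed limit or range.

## Robot

A 6-joint arm with a two-finger parallel gripper is mounted at the origin on a cart in front of the work surface, level with it; the furniture and walls round the work are solid. World frame = base frame: x ahead of the robot, y to its left, z up, the work surface at z = 0. Lengths are in m, angles in rad, forces in N, time in s.
With the tool pointing down it reaches from about 0.275 to 0.775 m from the base axis. Payload 14.6 kg.
Tool frame: the origin (TCP) lies at the very end of the fingers, on their centre line; the grasp point (between the pads) lies 19 mm behind it; z points along the fingers, y is the line along which they close (so a half turn about z gives the same grasp; the last joint's range is limited). The gripper opens to 85 mm and grips with 20 to 120 N. Pads are 22 mm wide; open, the fingers measure 114 mm over their backs; the gripper's body (76 mm by 85 mm) begins 54 mm behind the grasp point. The pads swing forward as they close: fully open they stand 13 mm farther back than shut.
Start: joints at [1.164, 0.263, -0.048, 1.259, 0, 1.415], TCP at [0.131, 0.508, 0.231] pointing down, gripper open.
Joint ranges: [-2.65, 2.65], [-0.89, 1.7], [-1.18, 1.37], [-2.13, 2.11], [-1.35, 1.29], [-3.14, 3.14]. Speed limits (rad/s): [1.89, 1.89, 2.57, 2.79, 3.14, 3.14].

## Interface

Orientations are given as a unit quaternion [x, y, z, w].
In Python, from workcell import ctrl gives the robot as it stands.
- The arm moves only by the tool arm_command, never from a script. Its argument "moves" is a list that holds one entry, the list of rows, each a list of 7 numbers: the opening in per cent of the stroke, from 0 (shut) to 100 (fully open), then the shift along the tool's x, y, z in mm, then the turn, a rotation vector about the tool's x, y, z in rad. In form: [[[gripper, tx, ty, tz, rx, ry, rz], ...]]. A call has exactly 8 rows; each row shifts and turns the commanded pose from where the row before left it, along the tool's axes as they then stand; what a row does not reach is not made up. A row lasts 1/8 s, in which the tool goes at most 62.5 mm and 10.7 degrees, less where a joint would pass 70% of its speed; a pose out of reach is approached as far as the arm can. A call with a gripper value outside its range is refused whole. The fingers move at their own pace and stop on an object; the grip force is fixed at half the most. Time passes only in rows, so rows that do not move let the fingers close, or fill a call up. It gives the time, the measured TCP pose, the force, the opening and the grip force at its end, in the units of the state.
- ctrl.get_state(): the state, without advancing time (a new reading comes with each control period).
- ctrl.read_camera(name): name is "side" or "top"; returns the picture (400x640x3 uint8, red, green, blue); there is no depth.
- ctrl.camera_model(name): a dict with "fx", "fy", "cx", "cy" (pixels), "k1" (the pictures are not rectified: a ray, as slopes to the right and down, at radius r is drawn at 1 + k1 r^2 times it, then the intrinsics apply), "rvec" (rotation vector, rad) and "tvec" (3), from world to camera coordinates, as OpenCV has them. Camera axes: x right, y down, z forward; pixel columns grow to the right and rows downward; lengths in m; the calibration is good to about 2 mm. A picture is of the moment at which its call begins. camera_model takes no time and is no camera call.
- ctrl.hand_in(): hands the job in; it is judged then, once.
Trained networks look in the newest picture that a camera, given by its name, has taken for a name from the list of things; names that differ only in an ending like _2 or _b are one class to them, and where a whole thing is asked for, a point or a joint stands for the part that bears it (a point fixed in the world has none). Each returns a list of dicts, best first, with "p" (0 to 1); they miss things now and then, are a little off and sometimes report something else, mostly with a low value. They report only what shows in the picture. A call takes as long as a camera call.
- ctrl.regions_of(camera, label): "pixels" (400x640 bool, what is visible of it) and "bbox" ([left, top, right, bottom] in pixels, round what is visible of it).
- ctrl.place_of(camera, label): "xy" ([column, row] in pixels: a listed point, or the origin of a listed thing).
The state is a dict: "time_s": time; "joint_pos": joint angles; "joint_velocities": joint speeds; "tau": joint torques, N m; "tcp_pos": TCP position; "eef_rot": TCP orientation; "force": force on the tool from outside, world axes, zero at the start; "torque": the same for the moment, N m; "width": opening from 0.0 (shut) to 1.0 (fully open); "gripper_force": force on a finger pad.
Only numpy, scipy, OpenCV 4.12 (cv2) and the standard library are available. Lean on these libraries where they do the work, as an engineer would, in place of code of your own. Each camera call takes 0.05 s, during which the arm holds its last target. There are 200 camera calls.

## Working session

There is one attempt and no reset: what is moved stays moved. The work goes in short steps, Python scripts to look and compute and a tool call to move; the robot and the scene stay as the last step left them, time stands still between calls to the robot, and variables do not carry over. Pictures are saved under pics/ and viewed, at most 10 in all, crops included, and the job is handed in when it is done.

Besides the shell and the picture viewer there is one more tool, called after "Emit:" as name(argument=value, ...), one argument or row to a line, values as JSON. arm_command: Moves the arm, as the interface text tells. Its arguments: {"type":"object","properties":{"moves":{"type":"array"}},"required":["moves"]}

```bash
mkdir -p pics; ls; cat > h.py <<'E'
import numpy as np, cv2
from scipy.spatial.transform import Rotation as R
from workcell import ctrl
def ray(cam,uv):
    m=ctrl.camera_model(cam); K=np.array([[m['fx'],0,m['cx']],[0,m['fy'],m['cy']],[0,0,1.]])
    p=cv2.undistortPoints(np.array(uv,float).reshape(-1,1,2),K,np.array([m['k1'],0,0,0.]))[:,0]
    Rm=R.from_rotvec(np.ravel(m['rvec'])).as_matrix(); t=np.ravel(m['tvec'])
    d=np.c_[p,np.ones(len(p))]@Rm
    return -Rm.T@t,d
def onz(cam,uv,z):
    o,d=ray(cam,uv); return o+d*((z-o[2])/d[:,2])[:,None]
def proj(cam,X):
    m=ctrl.camera_model(cam); K=np.array([[m['fx'],0,m['cx']],[0,m['fy'],m['cy']],[0,0,1.]])
    return cv2.projectPoints(np.array(X,float).reshape(-1,1,3),np.ravel(m['rvec']),np.ravel(m['tvec']),K,np.array([m['k1'],0,0,0.]))[0][:,0]
def snap(cam,name):
    im=ctrl.read_camera(cam); cv2.imwrite(f'pics/{name}.png',im[:,:,::-1]); return im
E
cat > a.py <<'E'
from h import *
np.set_printoptions(precision=4,suppress=True)
Z=dict(camera_unit=0,camera_head=.0515,tape_spot=0,cutting_die=.003,grip_jaw=0.003,brass_weight=0.003)
for c in ['top','side']:
    snap(c,c+'0'); print(c,'cam at',ray(c,[[320,200]])[0])
    for n,z in Z.items():
        for q in ctrl.place_of(c,n)[:2]: print(c,n,round(q['p'],2),np.array(q['xy']),onz(c,[q['xy']],z)[0])
s=ctrl.get_state(); print(s['time_s'],s['tcp_pos'],s['eef_rot'],s['joint_pos'])
E
python3 a.py
```

```text
pics
top cam at [ 0.3429 -0.1107  0.9216]
top camera_unit 0.81 [356.7 209.6] [ 0.4809 -0.2416  0.    ]
top camera_head 0.87 [362.3 209.4] [ 0.4735 -0.2471  0.0515]
top grip_jaw 0.81 [270.1 181.3] [ 0.5505 -0.033   0.003 ]
top brass_weight 0.58 [218.9 199.4] [0.5066 0.0888 0.003 ]
side cam at [0.4968 0.7824 0.4163]
side camera_unit 0.82 [320.  203.1] [ 0.4836 -0.2571  0.    ]
side camera_head 0.72 [323.3 185.5] [ 0.4761 -0.2477  0.0515]
side tape_spot 0.58 [285.7 196.1] [ 0.575  -0.3046  0.    ]
side cutting_die 0.83 [354.8 242.7] [ 0.4124 -0.0294  0.003 ]
side grip_jaw 0.85 [292.4 244.6] [ 0.5421 -0.0176  0.003 ]
side brass_weight 0.59 [306.6 271.9] [0.5105 0.0903 0.003 ]
0.7 [0.1308 0.5084 0.2313] [0.1256 0.9921 0.     0.    ] [ 1.1637  0.2631 -0.0483  1.2594 -0.      1.4155]
```

View pics/top0.png

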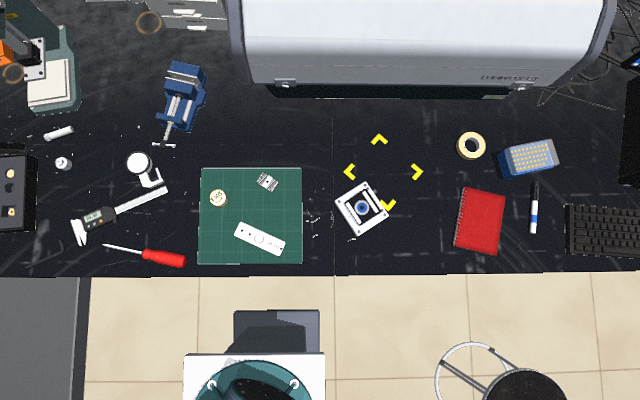

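View pics/side0.png

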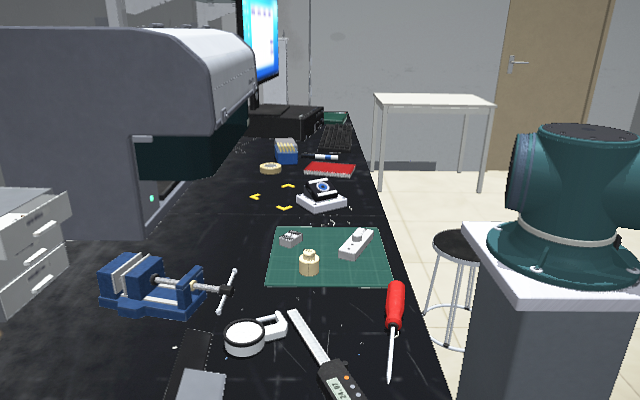

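```bash
cat > b.py <<'E'
from h import *
np.set_printoptions(precision=4,suppress=True)
im=cv2.imread('pics/top0.png')
hsv=cv2.cvtColor(im,cv2.COLOR_BGR2HSV)
m=cv2.inRange(hsv,(22,150,120),(35,255,255)); m[:,:330]=0;m[:,440:]=0;m[:120]=0;m[225:]=0
n,l,st,ce=cv2.connectedComponentsWithStats(m)
for i in range(1,n):
    if st[i,4]>15: print('tape',st[i],ce[i],onz('top',[ce[i]],0)[0])
for lab,z in [('camera_unit',.022),('cutting_die',.021),('grip_jaw',.02)]:
    for q in ctrl.regions_of('top',lab)[:1]:
        M=q['pixels'].astype(np.uint8); ys,xs=np.nonzero(M)
        P=onz('top',np.c_[xs,ys],z)[:,:2]
        r=cv2.minAreaRect((P*1000).astype(np.float32)); print(lab,q['p'],M.sum(),q['bbox'],r,P.mean(0))
def up(x0,y0,x1,y1,k): return cv2.resize(im[y0:y1,x0:x1],None,fx=k,fy=k,interpolation=cv2.INTER_CUBIC)
a=up(330,125,430,245,5); b=up(195,160,305,270,5)[:,:]
b=cv2.copyMakeBorder(b,0,50,0,0,cv2.BORDER_CONSTANT)
c=np.zeros((600,800,3),np.uint8); 
c[:,:500]=a; d=up(230,215,290,260,5); c[:225,500:800]=d; cv2.imwrite('pics/crop0.png',c)
E
python3 b.py
```

```text
tape [371 134  17  11  98] [378.8265 139.1837] [ 0.6581 -0.302   0.    ]
tape [343 163  13  17 104] [349.5192 171.2115] [ 0.576  -0.2265  0.    ]
tape [411 163  12  17 103] [416.1359 171.068 ] [ 0.5763 -0.3917  0.    ]
tape [380 199  16  12  95] [387.9789 204.2316] [ 0.4936 -0.3181  0.    ]
camera_unit 0.73 1544 [335.5, 181.7, 387.2, 232.7] ((482.0737609863281, -251.35540771484375), (97.13418579101562, 96.38987731933594), 31.61140251159668) [ 0.4804 -0.2492]
cutting_die 0.75 820 [231.3, 219.6, 289.2, 253.5] ((409.93817138671875, -11.222389221191406), (120.89125061035156, 37.043392181396484), 65.00884246826172) [ 0.4104 -0.0108]
grip_jaw 0.59 231 [257.5, 173.3, 282.0, 190.5] ((544.1217041015625, -28.97634506225586), (45.305450439453125, 30.391643524169922), 57.59052276611328) [ 0.5439 -0.0295]
```

View pics/crop0.png

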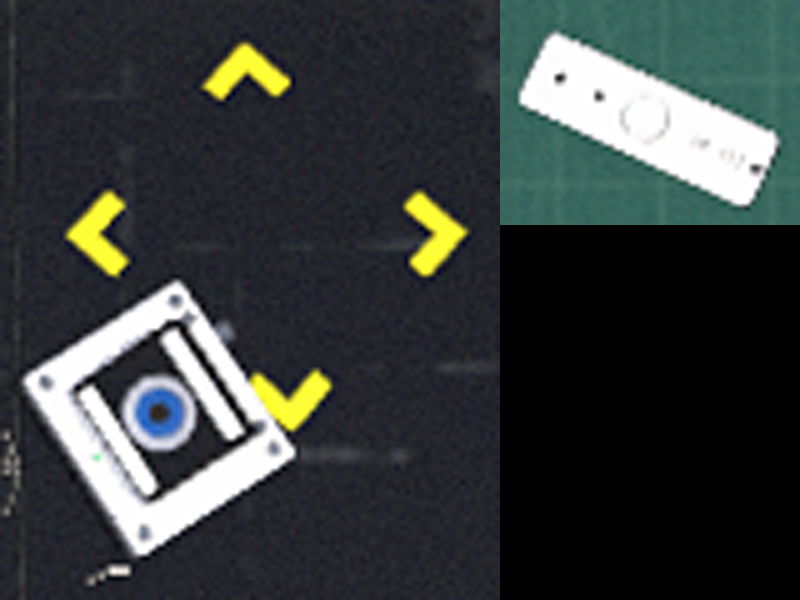

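```bash
cat > c.py <<'E'
from h import *
np.set_printoptions(precision=4,suppress=True)
def fit(P,hx,hy):
    # P ordered: (+x+y),(+x-y),(-x-y),(-x+y)
    L=np.array([[hx,hy],[hx,-hy],[-hx,-hy],[-hx,hy]]); c=P.mean(0); Q=P-c
    a=np.arctan2((L[:,0]*Q[:,1]-L[:,1]*Q[:,0]).sum(),(L*Q).sum())
    Rm=np.array([[np.cos(a),-np.sin(a)],[np.sin(a),np.cos(a)]])
    return c,np.degrees(a),np.linalg.norm(Q-L@Rm.T,axis=1)*1000
f=lambda U:(np.array(U)+.5)/5-.5+[330,125]
# camera: top corner=+x+y? x dir=(.52,-.85)-> image right/up; +y=(.85,.52)-> up/left
u=onz('top',f([[178,280],[295,452],[138,555],[22,380]]),.022)[:,:2]
print(u); print('unit',fit(u,.045,.05))
t=onz('top',f([[246,42],[468,234],[290,432],[67,234]]),0)[:,:2]
print(t); print('tape',fit(t,.057+.006,.062+.006))
m=ctrl.camera_model('top'); print({k:m[k] for k in m})
# hood corner triangulation
for a,b in [((248,83),(210,135)),((248,83),(255,90))]:
    o1,d1=ray('top',[a]);o2,d2=ray('side',[b]);d1=d1[0];d2=d2[0]
    s=np.linalg.lstsq(np.c_[d1,-d2],o2-o1,rcond=None)[0]; print('hood',o1+s[0]*d1,o2+s[1]*d2)
E
python3 c.py
```

```text
[[ 0.5474 -0.2607]
 [ 0.4643 -0.3136]
 [ 0.4164 -0.238 ]
 [ 0.4993 -0.1853]]
unit (array([ 0.4818, -0.2494]), np.float64(-57.53866383013711), array([0.8259, 0.8035, 0.9319, 0.9328]))
[[ 0.6743 -0.3025]
 [ 0.5755 -0.4094]
 [ 0.4771 -0.3165]
 [ 0.5755 -0.2105]]
tape (array([ 0.5756, -0.3097]), np.float64(-42.983621467197054), array([6.2757, 6.9563, 6.0738, 6.5614]))
{'fx': 388.292033369851, 'fy': 388.292033369851, 'cx': 314.29281626539307, 'cy': 203.17085245685317, 'k1': -0.03983518491863178, 'rvec': array([ 2.1415, -2.1557,  0.2111]), 'tvec': array([-0.1349,  0.4907,  0.8486])}
hood [ 0.6904 -0.0083  0.2317] [ 0.6915 -0.0081  0.2323]
hood [ 0.6412 -0.0228  0.3293] [ 0.6077 -0.0252  0.3121]
```

```bash
cat > plan.py <<'E'
from h import *
def down(a): # tool y at world angle a (deg), z down
    a=np.radians(a); y=np.array([np.cos(a),np.sin(a),0]); z=np.array([0,0,-1.]); return np.c_[np.cross(y,z),y,z]
def pose(p,Rm): T=np.eye(4); T[:3,:3]=Rm; T[:3,3]=p; return T
def cur():
    s=ctrl.get_state(); return pose(s['tcp_pos'],R.from_quat(s['eef_rot']).as_matrix())
def lin(A,B,n):
    w=R.from_matrix(A[:3,:3].T@B[:3,:3]).as_rotvec()
    return [pose(A[:3,3]+(B[:3,3]-A[:3,3])*k/n, A[:3,:3]@R.from_rotvec(w*k/n).as_matrix()) for k in range(1,n+1)]
def rows(T0,path,g,qm=.5,qr=.005):
    T=T0.copy(); out=[]
    for P in path:
        D=np.linalg.inv(T)@P
        t=np.round(D[:3,3]*1000/qm)*qm; r=np.round(R.from_matrix(D[:3,:3]).as_rotvec()/qr)*qr
        out.append([g]+[round(float(v),3) for v in (*t,*r)])
        T=T@pose(t/1000,R.from_rotvec(r).as_matrix())
    for i in range(0,len(out),8): print(str(out[i:i+8]).replace('.0,',',').replace('-0,','0,'))
    return T
# camera poses (x,y,yaw deg)
def U(x,y,yaw):
    return pose([x,y,0],R.from_euler('z',yaw,degrees=True).as_matrix())
E
cat > d.py <<'E'
from plan import *
A=cur(); u=U(.4818,-.2494,-57.5)
B=u@np.array([-.073,0,.10,1]); 
rows(A,lin(A,pose(B[:3],down(32.5)),16),70,qm=1)
E
python3 d.py
```

```text
[[70, -30, -37, 8, 0, 0, 0.045], [70, -31, -36, 8, 0, 0, 0.05], [70, -33, -35, 9, 0, 0, 0.045], [70, -35, -32, 8, 0, 0, 0.05], [70, -36, -31, 8, 0, 0, 0.045], [70, -38, -30, 8, 0, 0, 0.045], [70, -39, -27, 8, 0, 0, 0.05], [70, -40, -26, 9, 0, 0, 0.045]]
[[70, -41, -24, 8, 0, 0, 0.05], [70, -42, -22, 8, 0, 0, 0.045], [70, -44, -19, 8, 0, 0, 0.045], [70, -44, -18, 8, 0, 0, 0.05], [70, -45, -16, 9, 0, 0, 0.045], [70, -46, -13, 8, 0, 0, 0.05], [70, -46, -11, 8, 0, 0, 0.045], [70, -47, -10, 8, 0, 0, 0.045]]
```

Emit:
arm_command(
  moves=[
    [[70,-30,-37,8,0,0,0.045],[70,-31,-36,8,0,0,0.05],[70,-33,-35,9,0,0,0.045],[70,-35,-32,8,0,0,0.05],[70,-36,-31,8,0,0,0.045],[70,-38,-30,8,0,0,0.045],[70,-39,-27,8,0,0,0.05],[70,-40,-26,9,0,0,0.045]],
  ],
)

```text
time_s: 1.85
tcp_pos: [0.2875, 0.1588, 0.1653]
eef_rot: [0.309, 0.951, 0.0, 0.0]
force: [0.8, 0.5, -0.7]
width: 0.7
gripper_force: 0.0
```

Emit:
arm_command(
  moves=[
    [[70,-41,-24,8,0,0,0.05],[70,-42,-22,8,0,0,0.045],[70,-44,-19,8,0,0,0.045],[70,-44,-18,8,0,0,0.05],[70,-45,-16,9,0,0,0.045],[70,-46,-13,8,0,0,0.05],[70,-46,-11,8,0,0,0.045],[70,-47,-10,8,0,0,0.045]],
  ],
)

```text
time_s: 2.85
tcp_pos: [0.4428, -0.1897, 0.1]
eef_rot: [0.481, 0.877, 0.0, 0.0]
force: [0.5, 0.4, 0.8]
width: 0.699
gripper_force: 0.0
```

Emit:
arm_command(
  moves=[
    [[70,0,0,15,0,0,0],[70,0,0,15,0,0,0],[70,0,0,15,0,0,0],[70,0,0,15,0,0,0],[70,0,0,15,0,0,0],[70,0,0,10,0,0,0],[70,0,0,10,0,0,0],[70,0,0,0,0,0,0]],
  ],
)

```text
time_s: 3.85
tcp_pos: [0.442, -0.1879, 0.0048]
eef_rot: [0.48, 0.877, 0.0, -0.0]
force: [0.3, -0.2, 0.8]
width: 0.701
gripper_force: 0.0
```

```bash
cat > e.py <<'E'
from plan import *
from scipy.optimize import fsolve
def spath(u0,goal,r,step=.003,off=-.056,pre=None):
    D=np.linalg.inv(u0)@goal; dx,dy=D[:2,3]; g=np.arctan2(D[1,0],D[0,0])
    def f(v):
        p,L=v
        return [r*np.sin(p)+L*np.cos(p)+r*(np.sin(p)-np.sin(g))-dx, r*(1-np.cos(p))+L*np.sin(p)+r*(np.cos(g)-np.cos(p))-dy]
    p,L=fsolve(f,[.6,.02]); print('phi,L',np.degrees(p),L)
    segs=[(r*abs(p),np.sign(p)/r),(L,0),(r*abs(p-g),np.sign(g-p)/r)]
    x=y=th=0; P=[]
    for l,k in segs:
        n=max(1,round(l/step)); d=l/n
        for i in range(n):
            x+=d*np.cos(th+k*d/2); y+=d*np.sin(th+k*d/2); th+=k*d
            P.append(u0@U(x,y,np.degrees(th)))
    return P
def tool(u,off,z=.005): # tool y = unit y
    c=u@np.array([off,0,z,1]); yaw=np.degrees(np.arctan2(u[1,0],u[0,0])); return pose(c[:3],down(yaw+90))
if __name__=='__main__':
    A=cur(); u0=U(.4818,-.2494,-57.5); G=U(.5756,-.3097,-43)
    print(A[:3,3])
    P=spath(u0,G,.08)
    path=lin(A,tool(u0,-.056),8)+[tool(u,-.056) for u in P]
    print(len(path)); rows(A,path,70)
E
python3 e.py
```

```text
[ 0.44203986 -0.18790517  0.00483429]
phi,L 34.559586692853145 0.03706395451835467
45
[[70, -2, 0, 0, 0, 0, 0.0], [70, -2.5, 0, 0, 0, 0, 0.0], [70, -2, 0, 0, 0, 0, 0.0], [70, -2, 0, 0, 0, 0, 0.0], [70, -2.5, 0.5, 0, 0, 0, 0.0], [70, -2, 0, 0, 0, 0, 0.0], [70, -2, 0, 0, 0, 0, 0.0], [70, -2, 0, 0, 0, 0, 0.0]]
[[70, -3.5, -2, 0, 0, 0, -0.035], [70, -3, -2, 0, 0, 0, -0.04], [70, -3, -2, 0, 0, 0, -0.035], [70, -3, -2, 0, 0, 0, -0.04], [70, -3, -2.5, 0, 0, 0, -0.035], [70, -3, -2, 0, 0, 0, -0.04], [70, -3, -2, 0, 0, 0, -0.035], [70, -3, -2, 0, 0, 0, -0.04]]
[[70, -3, -2, 0, 0, 0, -0.04], [70, -3.5, -2, 0, 0, 0, -0.035], [70, -3, -2, 0, 0, 0, -0.04], [70, -3, -2, 0, 0, 0, -0.035], [70, -3, -2, 0, 0, 0, -0.04], [70, -3, -2.5, 0, 0, 0, -0.035], [70, -3, -2, 0, 0, 0, -0.04], [70, -3, -2, 0, 0, 0, -0.035]]
[[70, -3, 0, 0, 0, 0, -0.0], [70, -3.5, 0, 0, 0, 0, -0.0], [70, -3, 0, 0, 0, 0, -0.0], [70, -3, 0, 0, 0, 0, -0.0], [70, -3, 0, 0, 0, 0, -0.0], [70, -3, 0, 0, 0, 0, -0.0], [70, -3, 0, 0, 0, 0, -0.0], [70, -3.5, 0, 0, 0, 0, -0.0]]
[[70, -3, 0, 0, 0, 0, -0.0], [70, -3, 0, 0, 0, 0, -0.0], [70, -3, 0, 0, 0, 0, -0.0], [70, -3, 0, -0.5, 0, 0, -0.0], [70, -3.5, 2.5, 0, 0, 0, 0.04], [70, -3, 2, 0, 0, 0, 0.035], [70, -3, 2, 0, 0, 0, 0.04], [70, -3.5, 2, 0, 0, 0, 0.04]]
[[70, -3, 2, 0, 0, 0, 0.04], [70, -3, 2.5, 0, 0, 0, 0.035], [70, -3, 2, 0, 0, 0, 0.04], [70, -3.5, 2, 0, 0, 0, 0.04], [70, -3, 2, 0, 0, 0, 0.04]]
```

Emit:
arm_command(
  moves=[
    [[70,-2,0,0,0,0,0],[70,-2.5,0,0,0,0,0],[70,-2,0,0,0,0,0],[70,-2,0,0,0,0,0],[70,-2.5,0.5,0,0,0,0],[70,-2,0,0,0,0,0],[70,-2,0,0,0,0,0],[70,-2,0,0,0,0,0]],
  ],
)

```text
time_s: 4.85
tcp_pos: [0.4519, -0.2022, 0.0053]
eef_rot: [0.48, 0.877, -0.0, 0.0]
force: [-0.6, 0.0, -0.1]
width: 0.704
gripper_force: 0.0
```

Emit:
arm_command(
  moves=[
    [[70,-3.5,-2,0,0,0,-0.035],[70,-3,-2,0,0,0,-0.04],[70,-3,-2,0,0,0,-0.035],[70,-3,-2,0,0,0,-0.04],[70,-3,-2.5,0,0,0,-0.035],[70,-3,-2,0,0,0,-0.04],[70,-3,-2,0,0,0,-0.035],[70,-3,-2,0,0,0,-0.04]],
  ],
)

```text
time_s: 5.85
tcp_pos: [0.4541, -0.2309, 0.0051]
eef_rot: [0.343, 0.939, 0.0, -0.001]
force: [-3.2, 2.6, 3.3]
width: 0.703
gripper_force: 2.4
```

```bash
cat > look.py <<'E'
import sys
from h import *
np.set_printoptions(precision=4,suppress=True)
n=sys.argv[1]
for c in ['top','side']:
    snap(c,c+n)
    for l,z in dict(camera_unit=0,camera_head=.0515).items():
        for q in ctrl.place_of(c,l)[:1]: print(c,l,round(q['p'],2),np.array(q['xy']),onz(c,[q['xy']],z)[0])
q=ctrl.regions_of('top','camera_unit')
if q:
    ys,xs=np.nonzero(q[0]['pixels']);P=onz('top',np.c_[xs,ys],.022)[:,:2]; print(q[0]['p'],cv2.minAreaRect((P*1000).astype(np.float32)))
im=cv2.imread(f'pics/top{n}.png'); a=cv2.resize(im[125:245,330:430],None,fx=5,fy=5,interpolation=cv2.INTER_CUBIC)
cv2.imwrite(f'pics/crop{n}.png',a); s=ctrl.get_state(); print(s['time_s'],s['tcp_pos'],s['force'])
E
python3 look.py 1
```

```text
side camera_unit 0.59 [314.9 200.4] [ 0.4968 -0.2757  0.    ]
side camera_head 0.53 [317.5 185.7] [ 0.4907 -0.2456  0.0515]
0.2 ((543.7159423828125, -28.352603912353516), (50.46759796142578, 34.44869613647461), 57.61990737915039)
6.2 [ 0.4547 -0.2313  0.0052] [-1.6778  0.6175 -1.7069]
```

View pics/crop1.png

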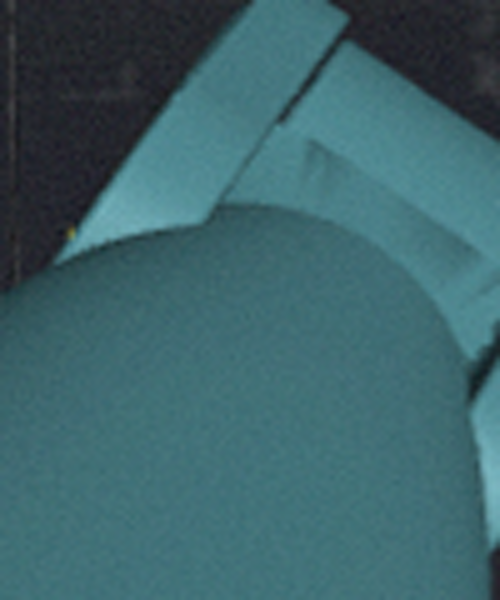

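Emit:
arm_command(
  moves=[
    [[70,-3,-2,0,0,0,-0.04],[70,-3.5,-2,0,0,0,-0.035],[70,-3,-2,0,0,0,-0.04],[70,-3,-2,0,0,0,-0.035],[70,-3,-2,0,0,0,-0.04],[70,-3,-2.5,0,0,0,-0.035],[70,-3,-2,0,0,0,-0.04],[70,-3,-2,0,0,0,-0.035]],
  ],
)

```text
time_s: 7.2
tcp_pos: [0.4666, -0.2585, 0.0052]
eef_rot: [0.199, 0.98, 0.0, -0.0]
force: [-1.9, 0.9, -2.2]
width: 0.698
gripper_force: 1.1
```

Emit:
arm_command(
  moves=[
    [[70,-3,0,0,0,0,0],[70,-3.5,0,0,0,0,0],[70,-3,0,0,0,0,0],[70,-3,0,0,0,0,0],[70,-3,0,0,0,0,0],[70,-3,0,0,0,0,0],[70,-3,0,0,0,0,0],[70,-3.5,0,0,0,0,0]],
  ],
)

```text
time_s: 8.2
tcp_pos: [0.4898, -0.2683, 0.0053]
eef_rot: [0.2, 0.98, 0.0, -0.0]
force: [-2.3, 1.2, -1.4]
width: 0.701
gripper_force: 1.2
```

```bash
python3 look.py 2; python3 - <<'E'
import cv2
im=cv2.imread('pics/side2.png')[150:230,230:370]
cv2.imwrite('pics/s2c.png',cv2.resize(im,None,fx=5,fy=5,interpolation=cv2.INTER_CUBIC))
E
```

```text
side camera_unit 0.58 [299.8 195.3] [ 0.5376 -0.3119 -0.    ]
8.55 [ 0.4899 -0.2684  0.0055] [-0.0281 -0.0982 -0.4529]
```

View pics/s2c.png

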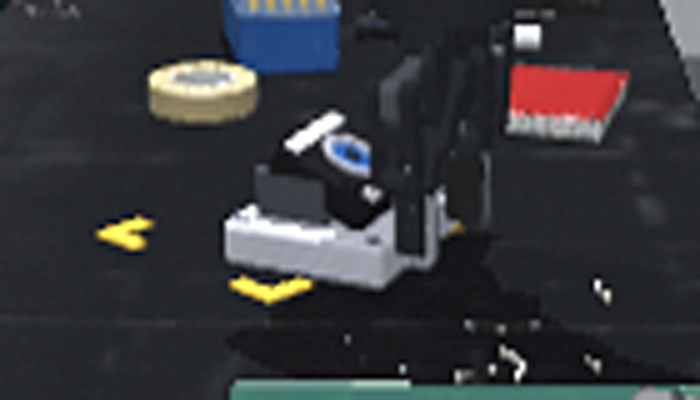

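```bash
python3 - <<'E'
from plan import *
f=lambda U_:(np.array(U_)+.5)/5-.5+[230,150]
print(onz('side',f([[378,290],[226,262]]),0), 'expect (.5195,-.2267),(.6023,-.262)')
print('tape left/far outer corner',onz('side',f([[268,304],[97,233]]),0),'expect (.5755,-.2105),(.6743,-.3025)')
E
```

```text
[[ 5.20897434e-01 -2.25571101e-01  5.55111512e-17]
 [ 6.00281645e-01 -2.61022547e-01  0.00000000e+00]] expect (.5195,-.2267),(.6023,-.262)
tape left/far outer corner [[ 5.74630261e-01 -2.05809554e-01  0.00000000e+00]
 [ 6.72580683e-01 -3.00538618e-01 -5.55111512e-17]] expect (.5755,-.2105),(.6743,-.3025)
```

Excellent agreement; continue the planned path.

Emit:
arm_command(
  moves=[
    [[70,-3,0,0,0,0,0],[70,-3,0,0,0,0,0],[70,-3,0,0,0,0,0],[70,-3,0,0,0,0,0],[70,-3.5,2.5,0,0,0,0.04],[70,-3,2,0,0,0,0.035],[70,-3,2,0,0,0,0.04],[70,-3.5,2,0,0,0,0.04]],
  ],
)

```text
time_s: 9.55
tcp_pos: [0.5156, -0.2706, 0.0052]
eef_rot: [0.275, 0.961, 0.0, -0.001]
force: [-4.3, 3.2, 3.9]
width: 0.699
gripper_force: 2.6
```

Emit:
arm_command(
  moves=[
    [[70,-3,2,0,0,0,0.04],[70,-3,2.5,0,0,0,0.035],[70,-3,2,0,0,0,0.04],[70,-3.5,2,0,0,0,0.04],[70,-2,1,0,0,0,0.04],[70,0,0,0,0,0,0],[70,0,0,0,0,0,0],[70,0,0,0,0,0,0]],
  ],
)

```text
time_s: 10.55
tcp_pos: [0.5333, -0.2719, 0.0052]
eef_rot: [0.367, 0.93, 0.0, -0.0]
force: [-0.5, 2.4, -0.7]
width: 0.7
gripper_force: 1.0
```

```bash
cat > g.py <<'E'
from plan import *
A=cur(); B=A@pose([.03,0,-.005],np.eye(3)); C=A@pose([.05,0,-.145],np.eye(3))
D=pose([.410,-.011,.15],down(155))
rows(A,lin(A,B,3)+lin(B,C,5)+lin(C,D,16),85,qm=1)
E
python3 g.py
```

```text
[[85, 10, 0, -2, 0, 0, -0.0], [85, 10, 0, -1, 0, 0, -0.0], [85, 10, 0, -2, 0, 0, -0.0], [85, 4, 0, -28, 0, 0, -0.0], [85, 4, 0, -28, 0, 0, -0.0], [85, 4, 0, -28, 0, 0, -0.0], [85, 4, 0, -28, 0, 0, -0.0], [85, 4, 0, -28, 0, 0, -0.0]]
[[85, 14, 7, 0, 0, 0, -0.12], [85, 12, 8, 0, 0, 0, -0.115], [85, 12, 10, 0, 0, 0, -0.12], [85, 11, 11, 0, 0, 0, -0.115], [85, 9, 12, 0, 0, 0, -0.12], [85, 8, 13, 0, 0, 0, -0.115], [85, 6, 14, 0, 0, 0, -0.12], [85, 4, 14, 0, 0, 0, -0.12]]
[[85, 3, 15, 0, 0, 0, -0.115], [85, 0, 15, 0, 0, 0, -0.12], [85, 0, 15, 0, 0, 0, -0.115], [85, -3, 15, 0, 0, 0, -0.12], [85, -5, 15, 0, 0, 0, -0.115], [85, -6, 14, 0, 0, 0, -0.12], [85, -7, 13, 0, 0, 0, -0.12], [85, -10, 12, 0, 0, 0, -0.115]]
```

Emit:
arm_command(
  moves=[
    [[70,10,0,-2,0,0,0],[70,10,0,-1,0,0,0],[70,10,0,-2,0,0,0],[85,4,0,-28,0,0,0],[85,4,0,-28,0,0,0],[85,4,0,-28,0,0,0],[85,4,0,-28,0,0,0],[85,4,0,-28,0,0,0]],
  ],
)

```text
time_s: 11.55
tcp_pos: [0.4962, -0.2373, 0.1514]
eef_rot: [0.367, 0.93, -0.0, 0.0]
force: [0.3, -0.2, 0.7]
width: 0.852
gripper_force: 0.0
```

Emit:
arm_command(
  moves=[
    [[85,14,7,0,0,0,-0.12],[85,12,8,0,0,0,-0.115],[85,12,10,0,0,0,-0.12],[85,11,11,0,0,0,-0.115],[85,9,12,0,0,0,-0.12],[85,8,13,0,0,0,-0.115],[85,6,14,0,0,0,-0.12],[85,4,14,0,0,0,-0.12]],
  ],
)

```text
time_s: 12.55
tcp_pos: [0.4528, -0.1237, 0.1504]
eef_rot: [-0.098, 0.995, -0.0, 0.0]
force: [0.2, -0.3, -0.3]
width: 0.847
gripper_force: 0.0
```

Emit:
arm_command(
  moves=[
    [[85,3,15,0,0,0,-0.115],[85,0,15,0,0,0,-0.12],[85,0,15,0,0,0,-0.115],[85,-3,15,0,0,0,-0.12],[85,-5,15,0,0,0,-0.115],[85,-6,14,0,0,0,-0.12],[85,-7,13,0,0,0,-0.12],[85,-10,12,0,0,0,-0.115]],
  ],
)

```text
time_s: 13.55
tcp_pos: [0.4094, -0.0099, 0.1504]
eef_rot: [-0.538, 0.843, -0.0, 0.0]
force: [-0.4, -1.0, 0.3]
width: 0.85
gripper_force: 0.0
```

```bash
python3 look.py 3; python3 -c "
from plan import *
s=ctrl.get_state();print(s['joint_pos'])"
```

```text
top camera_unit 0.91 [381.3 172.7] [ 0.5722 -0.3048  0.    ]
top camera_head 0.56 [385.9 168.4] [ 0.5696 -0.3051  0.0515]
side camera_unit 0.69 [284.7 195.8] [ 0.5779 -0.3067  0.    ]
side camera_head 0.98 [288.6 180. ] [ 0.5656 -0.2871  0.0515]
0.7 ((571.4529418945312, -309.35552978515625), (101.48673248291016, 103.88226318359375), 44.86746597290039)
13.9 [ 0.4103 -0.011   0.1503] [ 0.4413  0.1089 -1.3761]
[-2.25776657e-01  1.14020168e-01 -4.72001333e-01  9.84562259e-01
 -1.03466981e-04 -1.35685647e+00]
```

View pics/crop3.png

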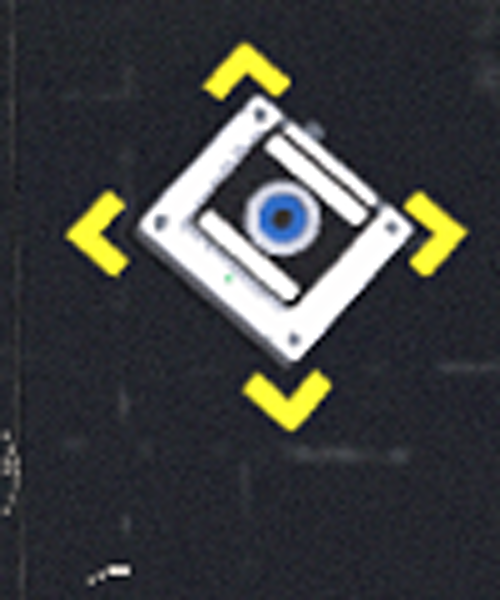

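```bash
cat > k.py <<'E'
from plan import *
import io,contextlib
with contextlib.redirect_stdout(io.StringIO()):
    from c import fit
np.set_printoptions(precision=4,suppress=True)
f=lambda U_,o:(np.array(U_)+.5)/5-.5+o
u=onz('top',f([[258,93],[414,230],[293,357],[139,222]],[330,125]),.022)[:,:2]; print(fit(u,.045,.05))
# die: +x+y.. x at -25deg (right/up), y at 65 (up/left)
d=onz('top',f([[55,33],[278,133],[248,207],[19,102]],[230,215]),.021)[:,:2]; print(d)
print(fit(d[[0,1,2,3]],.018,.059))
print('tape',proj('top',[[.5756,-.3097,0]]))
A=cur(); print(A[:3,3], np.degrees(np.arctan2(A[1,1],A[0,1])))
E
python3 k.py
```

```text
(array([ 0.5745, -0.309 ]), np.float64(-43.30508885178609), array([1.3076, 1.1244, 2.3805, 1.0703]))
[[ 0.4517  0.033 ]
 [ 0.4047 -0.0707]
 [ 0.3708 -0.0571]
 [ 0.4197  0.0489]]
(array([ 0.4117, -0.0115]), np.float64(-24.54528091423385), array([1.9495, 2.1759, 0.6069, 0.7801]))
tape [[383.2246 171.3479]]
[ 0.4103 -0.011   0.1503] 154.80609912734016
```

Emit:
arm_command(
  moves=[
    [[85,0,0,30,0,0,0],[85,0,0,35,0,0,0],[85,0,0,30,0,0,0],[85,0,0,20,0,0,0],[85,0,0,15,0,0,0],[85,0,0,10,0,0,0],[85,0,0,5,0,0,0],[85,0,0,0,0,0,0]],
  ],
)

```text
time_s: 14.9
tcp_pos: [0.4102, -0.0106, 0.0053]
eef_rot: [-0.537, 0.844, 0.0, -0.0]
force: [-0.7, -1.7, 0.5]
width: 0.849
gripper_force: 0.0
```

Emit:
arm_command(
  moves=[
    [[30,0,0,0,0,0,0],[30,0,0,0,0,0,0],[30,0,0,0,0,0,0],[30,0,0,0,0,0,0],[30,0,0,0,0,0,0],[30,0,0,0,0,0,0],[30,0,0,0,0,0,0],[30,0,0,0,0,0,0]],
  ],
)

```text
time_s: 15.9
tcp_pos: [0.4106, -0.0106, 0.0059]
eef_rot: [-0.537, 0.844, -0.0, 0.0]
force: [-1.8, -0.7, 11.6]
width: 0.404
gripper_force: 59.4
```

```bash
cat > m.py <<'E'
from plan import *
def target(u,dist=.08,off=(0,0,.0026)):
    Hz=np.array([-np.sin(np.radians(25)),0,np.cos(np.radians(25))])
    z=-Hz; y=np.array([-np.cos(np.radians(25)),0,-np.sin(np.radians(25))])
    T=pose(np.array([-.006,0,.0515])+dist*Hz,np.c_[np.cross(y,z),y,z])
    return u@T@np.linalg.inv(pose(off,np.eye(3)))
if __name__=='__main__':
    np.set_printoptions(precision=4,suppress=True)
    A=cur(); u=U(.5744,-.3095,-43.2); G=target(u); H=target(u,.13)
    print(A[:3,3],G)
    B=A.copy(); B[2,3]=.17
    T=rows(A,lin(A,B,8)+lin(B,H,24)+lin(H,G,8),20,qm=.5); print(T-G)
E
python3 m.py
```

```text
[ 0.4106 -0.0106  0.0059] [[-0.6845 -0.6607  0.3081  0.5446]
 [-0.729   0.6204 -0.2893 -0.2815]
 [ 0.     -0.4226 -0.9063  0.1264]
 [ 0.      0.      0.      1.    ]]
[[20, 0, 0, -20.5, 0, 0, -0.0], [20, 0, 0, -20.5, 0, 0, -0.0], [20, 0, 0, -20.5, 0, 0, -0.0], [20, 0, 0, -20.5, 0, 0, -0.0], [20, 0, 0, -20.5, 0, 0, -0.0], [20, 0, 0, -20.5, 0, 0, -0.0], [20, 0, 0, -20.5, 0, 0, -0.0], [20, 0, 0, -20.5, 0, 0, -0.0]]
[[20, 7.5, -9, 0, 0.02, 0.005, 0.015], [20, 7.5, -9.5, 0, 0.015, 0, 0.01], [20, 7.5, -9, 0.5, 0.02, 0.005, 0.015], [20, 7, -9.5, 0.5, 0.015, 0, 0.01], [20, 7, -9, 0.5, 0.02, 0.005, 0.015], [20, 7, -9.5, 1, 0.02, 0, 0.015], [20, 7, -9.5, 1, 0.015, 0.005, 0.01], [20, 6.5, -9.5, 1, 0.02, 0.005, 0.015]]
[[20, 7, -10, 1.5, 0.015, 0, 0.01], [20, 6.5, -9.5, 2, 0.02, 0.005, 0.015], [20, 6, -10, 1.5, 0.02, 0, 0.015], [20, 6.5, -9.5, 2, 0.015, 0.005, 0.01], [20, 6, -10, 2.5, 0.02, 0.005, 0.015], [20, 6, -10, 2.5, 0.015, 0, 0.01], [20, 5.5, -9.5, 2.5, 0.02, 0.005, 0.015], [20, 6, -10, 3, 0.02, 0, 0.015]]
[[20, 5.5, -10, 3, 0.015, 0.005, 0.01], [20, 5, -10, 3, 0.02, 0, 0.015], [20, 5.5, -10, 3.5, 0.015, 0.005, 0.01], [20, 5, -10, 3.5, 0.02, 0.005, 0.015], [20, 5, -10, 3.5, 0.015, 0, 0.01], [20, 5, -10, 4, 0.02, 0.005, 0.015], [20, 4.5, -10, 4.5, 0.02, 0, 0.015], [20, 4.5, -10, 4, 0.015, 0.005, 0.01]]
[[20, 0, 0, 6.5, 0, 0, 0.0], [20, 0, 0, 6, 0, 0, 0.0], [20, 0, 0, 6.5, 0, 0, 0.0], [20, 0, 0, 6, 0, 0, 0.0], [20, 0, 0, 6.5, 0, 0, 0.0], [20, 0, 0, 6, 0, 0, 0.0], [20, 0, 0, 6.5, 0, 0, 0.0], [20, 0, 0, 6, 0, 0, 0.0]]
[[ 0.0007 -0.0013 -0.0013  0.    ]
 [-0.0006 -0.0005  0.0004  0.0001]
 [ 0.0011  0.0013 -0.0006  0.0002]
 [ 0.      0.      0.      0.    ]]
```

Emit:
arm_command(
  moves=[
    [[20,0,0,-10,0,0,0],[20,0,0,-20,0,0,0],[20,0,0,-25,0,0,0],[20,0,0,-30,0,0,0],[20,0,0,-30,0,0,0],[20,0,0,-25,0,0,0],[20,0,0,-14,0,0,0],[20,0,0,-10,0,0,0]],
  ],
)

```text
time_s: 16.9
tcp_pos: [0.41, -0.0104, 0.1702]
eef_rot: [-0.537, 0.844, -0.0, 0.0]
force: [-0.3, -0.5, -2.6]
width: 0.409
gripper_force: 61.7
```

Emit:
arm_command(
  moves=[
    [[20,7.5,-9,0,0.02,0.005,0.015],[20,7.5,-9.5,0,0.015,0,0.01],[20,7.5,-9,0.5,0.02,0.005,0.015],[20,7,-9.5,0.5,0.015,0,0.01],[20,7,-9,0.5,0.02,0.005,0.015],[20,7,-9.5,1,0.02,0,0.015],[20,7,-9.5,1,0.015,0.005,0.01],[20,6.5,-9.5,1,0.02,0.005,0.015]],
  ],
)

```text
time_s: 17.9
tcp_pos: [0.4501, -0.0965, 0.17]
eef_rot: [-0.49, 0.869, -0.068, 0.028]
force: [0.4, 0.6, -3.1]
width: 0.403
gripper_force: 61.6
```

Emit:
arm_command(
  moves=[
    [[20,7,-10,1.5,0.015,0,0.01],[20,6.5,-9.5,2,0.02,0.005,0.015],[20,6,-10,1.5,0.02,0,0.015],[20,6.5,-9.5,2,0.015,0.005,0.01],[20,6,-10,2.5,0.02,0.005,0.015],[20,6,-10,2.5,0.015,0,0.01],[20,5.5,-9.5,2.5,0.02,0.005,0.015],[20,6,-10,3,0.02,0,0.015]],
  ],
)

```text
time_s: 18.9
tcp_pos: [0.4895, -0.1823, 0.17]
eef_rot: [-0.44, 0.886, -0.134, 0.059]
force: [-0.0, -1.3, -3.6]
width: 0.398
gripper_force: 61.7
```

Emit:
arm_command(
  moves=[
    [[20,5.5,-10,3,0.015,0.005,0.01],[20,5,-10,3,0.02,0,0.015],[20,5.5,-10,3.5,0.015,0.005,0.01],[20,5,-10,3.5,0.02,0.005,0.015],[20,5,-10,3.5,0.015,0,0.01],[20,5,-10,4,0.02,0.005,0.015],[20,4.5,-10,4.5,0.02,0,0.015],[20,4.5,-10,4,0.015,0.005,0.01]],
  ],
)

```text
time_s: 19.9
tcp_pos: [0.5292, -0.2676, 0.1709]
eef_rot: [-0.388, 0.896, -0.198, 0.085]
force: [0.5, -0.1, -2.4]
width: 0.405
gripper_force: 61.7
```

```bash
python3 - <<'E'
from plan import *
from m import target
np.set_printoptions(precision=4,suppress=True)
snap('side','side4'); A=cur(); u=U(.5744,-.3095,-43.2); G=target(u)
D=np.linalg.inv(A)@G; print(D[:3,3]*1000,R.from_matrix(D[:3,:3]).as_rotvec()); s=ctrl.get_state(); print(s['time_s'],s['force'],s['width'],s['gripper_force'],s['joint_pos'])
# predicted die outline (if rigid)
im=cv2.imread('pics/side4.png')
O=A@pose([0,0,.0026],np.eye(3))
C=[(a*.059,b*.018,c,1) for c in (0,-.018) for a in(1,-1) for b in(1,-1)]
X=np.array([O@np.array(c) for c in C])[:,:3]; p=proj('side',X)
k=5; crop=cv2.resize(im[110:220,230:370],None,fx=k,fy=k,interpolation=cv2.INTER_CUBIC)
for q in p: cv2.circle(crop,tuple(int(v) for v in ((q-[230,110]+.5)*k)),3,(0,0,255),-1)
cv2.imwrite('pics/s4c.png',crop)
E
```

```text
[-0.8441  1.0508 48.8948] [ 0.0003 -0.002   0.0001]
19.95 [ 1.6104 -1.8133 -3.0507] 0.40225501826244536 61.59078598022461 [-0.5675  0.1499 -0.4835  0.5084 -0.0804 -1.4015]
```

View pics/s4c.png

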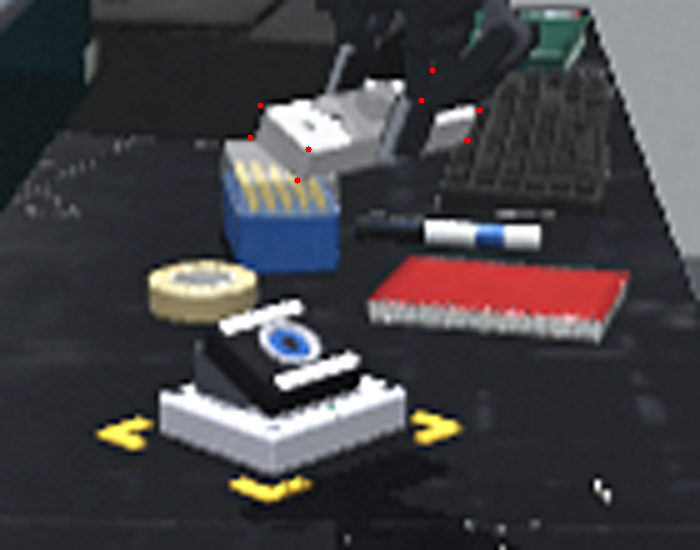

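```bash
cat > o.py <<'E'
from plan import *
import sys
def wire(O):
    c=[O@np.array((a*.059,b*.018,h,1)) for h in (0,-.018) for a,b in((1,1),(1,-1),(-1,-1),(-1,1))]
    return np.array(c)[:,:3]
E_=[(i,(i+1)%4) for i in range(4)]+[(4+i,4+(i+1)%4) for i in range(4)]+[(i,i+4) for i in range(4)]
def panels(O,tag):
    out=[]
    for c in ['side','top']:
        im=snap(c,c+tag)[:,:,::-1]; p=proj(c,wire(O)); ctr=p.mean(0).astype(int); k=8 if c=='side' else 5
        w,h=400//k,300//k; x0,y0=ctr[0]-w//2,ctr[1]-h//2
        a=cv2.resize(np.ascontiguousarray(im[y0:y0+h,x0:x0+w]),(w*k,h*k),interpolation=cv2.INTER_CUBIC); b=a.copy()
        q=((p-[x0,y0]+.5)*k).astype(int); print(c,x0,y0,k,q.tolist())
        for i,j in E_: cv2.line(b,tuple(map(int,q[i])),tuple(map(int,q[j])),(0,0,255),1)
        z=lambda I:cv2.copyMakeBorder(I,0,300-I.shape[0],0,400-I.shape[1],cv2.BORDER_CONSTANT)
        out.append(np.hstack([z(a),z(b)]))
        for q in ctrl.regions_of(c,'cutting_die')[:1]: print(q['p'],q['bbox'],q['pixels'].sum()); np.save(f'{c}_die.npy',q['pixels'])
    cv2.imwrite(f'pics/pan{tag}.png',np.vstack(out))
if __name__=='__main__': panels(cur()@pose([0,0,.0026],np.eye(3)),sys.argv[1])
E
python3 o.py 5
```

```text
side 277 116 8 [[371, 176], [297, 112], [24, 171], [100, 241], [390, 129], [315, 65], [40, 121], [117, 191]]
0.92 [279.6, 122.0, 326.1, 147.6] 458
top 341 143 5 [[283, 281], [346, 215], [124, 19], [65, 86], [281, 288], [345, 220], [117, 19], [58, 88]]
```

View pics/pan5.png

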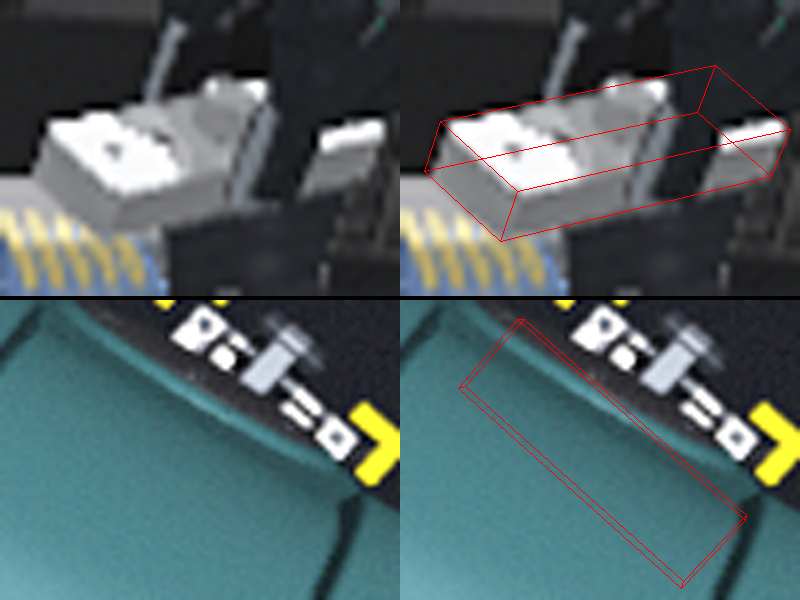

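```bash
cat > fit5.py <<'E'
from o import *
from scipy.optimize import least_squares
np.set_printoptions(precision=4,suppress=True)
obs={2:(35,175),3:(107,232),6:(48,120),7:(120,193),4:(383,125),0:(375,180)}
A=cur(); ix=list(obs); px=np.array([obs[i] for i in ix])/8.-.5+[277,116]
def f(v): # rot about tool y, shift x, shift z, global image shift (calibration)
    O=A@pose([v[1],0,.0026+v[2]],R.from_rotvec([0,v[0],0]).as_matrix())
    return np.r_[((proj('side',wire(O))[ix]-px)/.7).ravel(),v[0]/.1,v[1]/.004,v[2]/.004]
r=least_squares(f,[0,0,0],x_scale=[.01,.001,.001]); print(r.x,np.degrees(r.x[0]),r.fun.round(1)); print(np.sqrt(np.diag(np.linalg.inv(r.jac.T@r.jac))))
E
python3 fit5.py
```

```text
[-0.0108  0.0002 -0.0006] -0.6163005045776057 [-1.2 -0.9 -0.4  1.4 -0.5 -0.1  0.5 -0.7  2.   1.  -0.  -0.4 -0.1  0.1
 -0.2]
[0.014  0.0011 0.0009]
```

Emit:
arm_command(
  moves=[
    [[20,-0.5,0.5,8,0,0,0],[20,-0.5,0.5,8,0,0,0],[20,0,0,8,0,0,0],[20,0,0,8,0,0,0],[20,0,0,7,0,0,0],[20,0,0,5,0,0,0],[20,0,0,4,0,0,0],[20,0,0,1,0,0,0]],
  ],
)

```text
time_s: 21.15
tcp_pos: [0.544, -0.2798, 0.126]
eef_rot: [-0.388, 0.896, -0.198, 0.085]
force: [-0.7, -0.1, -3.6]
width: 0.401
gripper_force: 61.7
```

```bash
python3 - <<'E'
from plan import *
from m import target
np.set_printoptions(precision=4,suppress=True)
G=target(U(.5744,-.3095,-43.2))
for i in range(4):
    ctrl.read_camera('side'); A=cur(); D=np.linalg.inv(A)@G; print(D[:3,3]*1000,R.from_matrix(D[:3,:3]).as_rotvec())
for l in ['camera_unit','camera_head']:
    for q in ctrl.place_of('side',l)[:1]: print(l,q)
E
python3 o.py 6
```

```text
[ 0.872  -1.5716  0.372 ] [ 0.0026 -0.0012  0.0015]
[ 0.887  -1.5549  0.4998] [ 0.0025 -0.0012  0.0016]
[ 0.9062 -1.4705  0.6226] [ 0.0023 -0.0011  0.0015]
[ 0.9178 -1.4328  0.6762] [ 0.0022 -0.0011  0.0015]
camera_unit {'xy': [287.3, 194.0], 'p': 0.68}
camera_head {'xy': [287.5, 182.1], 'p': 0.78}
side 271 132 8 [[372, 175], [300, 111], [31, 179], [104, 248], [390, 130], [317, 66], [46, 131], [121, 201]]
0.82 [275.7, 140.6, 318.0, 161.4] 394
top 341 141 5 [[283, 276], [342, 214], [132, 29], [76, 93], [281, 282], [340, 218], [126, 29], [70, 95]]
```

View pics/side6.png

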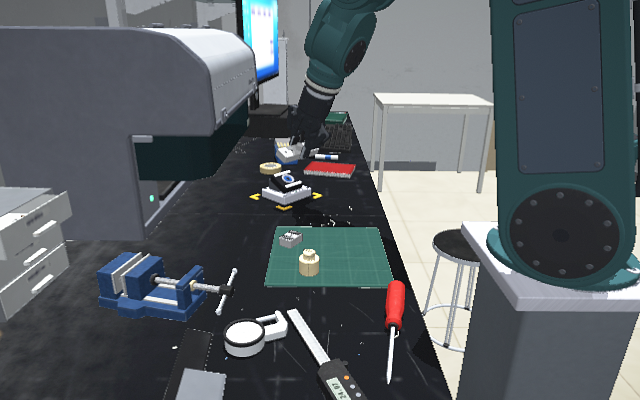

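Emit:
arm_command(
  moves=[
    [[20,0.5,-0.5,0.5,0,0,0],[20,0,-0.5,0,0,0,0],[20,0,0,0,0,0,0],[20,0,0,0,0,0,0],[20,0,0,0,0,0,0],[20,0,0,0,0,0,0],[20,0,0,0,0,0,0],[20,0,0,0,0,0,0]],
  ],
)

```text
time_s: 22.65
tcp_pos: [0.5444, -0.2809, 0.1261]
eef_rot: [-0.388, 0.896, -0.198, 0.085]
force: [0.1, 0.1, -3.7]
width: 0.402
gripper_force: 61.7
```

```bash
python3 -c "
from plan import *
print(cur()[:3,3],ctrl.hand_in())"
```

```text
the job is handed in; nothing more can be done
[ 0.54444903 -0.28088653  0.12607993] None
```

The job is handed in at about 22.7 s: the camera stands within about 1.5 mm and 0.5° of the tape spot's centre, and the die is held still, square to the lens, centred and 80 mm away to within about 1–2 mm by the arm's measured pose. The grip jaw and brass weight were not touched; the verdict was not shown to me.

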